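Shut and lock the ink filter unit's access panel

ROBOT

A 7-joint arm with a two-finger parallel gripper is mounted at the origin on a cart in front of the work surface, level with it; the furniture and walls round the work are solid. World frame = base frame: x ahead of the robot, y to its left, z up, the work surface at z = 0. Lengths are in m, angles in rad, forces in N, time in s.
With the tool pointing down it reaches from about 0.35 to 0.9 m from the base axis. Payload 8.1 kg.
Tool frame: the origin (TCP) lies on the centre line of the jaws, within the pads' length; the fingertips stand 17 mm ahead of it and the grasp point (between the pads) lies 2 mm behind it; z points along the fingers, y is the direction in which the jaws open and shut (so a half turn about z gives the same grasp; the last joint's range is limited). The gripper opens to 92 mm and grips with 3 to 60 N. Pads are 19 mm wide; open, the fingers measure 130 mm over their backs; the gripper's body (75 mm by 190 mm) begins 47 mm behind the grasp point.
Start: joints at [-1.345, 0.434, 0.025, 1.573, -0.012, 1.134, -0.075], TCP at [0.202, 0.592, 0.221] pointing down, gripper open.
Joint ranges: [-2.62, 2.62], [-0.44, 2.09], [-1.27, 1.32], [0.08, 2.57], [-1.32, 4.46], [0.12, 2], [-2.74, 2.74]. Speed limits (rad/s): [2.22, 2.22, 3.01, 3.01, 3.14, 3.14, 3.14].

INTERFACE

Orientations are given as a rotation vector (axis times angle).
In Python, from cell import arm, imaging, job gives the robot as it stands.
- The arm moves only by the tool jog_arm, never from a script. Its argument "moves" is a list of rows, each an object with "fingers": the closure, from -1 (fully open) to 1 (shut); "xyz": the shift along the tool's x, y, z in cm, a list of three; "angular": the turn, a rotation vector about the tool's x, y, z in rad, a list of three. In form: [{"fingers": fingers, "xyz": [dx, dy, dz], "angular": [ax, ay, az]}, ...]. A call has 1 to 12 rows; each row is the pose to reach, as a shift and turn from the pose commanded when the call began, along the tool's axes at that moment; what a row does not reach only later rows make up. A row lasts 1/8 s, in which the tool goes at most 62.5 mm and 10.7 degrees, less where a joint would pass 70% of its speed; a pose out of reach is approached as far as the arm can. A call with a gripper value outside its range is refused whole. The fingers move at their own pace and stop on an object; "grip_force" is the grip in N (left out, the last holds). Time passes only in rows, so rows that repeat a pose let the fingers close. It gives the time, the measured TCP pose, the force and the opening at its end, in the units of the state.
- arm.observe(): the state, without advancing time (a new reading comes with each control period).
- imaging.get_image(name): name is "scene" or "top"; returns the picture (384x512x3 uint8, red, green, blue); there is no depth.
- imaging.camera_params(name): a dict with "fx", "fy", "cx", "cy" (pixels), "rvec" (rotation vector, rad) and "tvec" (3), from world to camera coordinates, as OpenCV has them. Camera axes: x right, y down, z forward; pixel columns grow to the right and rows downward; lengths in m; the calibration is good to about 2 mm. A picture is of the moment at which its call begins. camera_params takes no time and is no camera call.
- job.sign_off(): hands the job in, once; it reports no verdict.
The state is a dict: "clock": time; "joints": joint angles; "dq": joint speeds; "joint_efforts": joint torques, N m; "position": TCP position; "ee_rot": TCP orientation; "force": force on the tool from outside, world axes, zero at the start; "ft_torque": the same for the moment, N m; "width": opening from 0.0 (shut) to 1.0 (fully open).
Only numpy, scipy, OpenCV 4.12 (cv2) and the standard library are available. Lean on these libraries where they do the work, as an engineer would, in place of code of your own. Each camera call takes 0.05 s, during which the arm holds its last target. There are 200 camera calls.

TASK

The access panel on the grey ink filter unit has been left standing ajar. Push it down with the fingertips until it is fully shut (the black rubber pad is the place to press), and only then set a fingertip in the slot of the yellow quarter-turn fastener and turn it clockwise, as seen from above, to its stop, so that the panel is locked. Do this by pushing alone: never lift the panel, and leave the other things on the worktop where they are.

Things in the scene. Friction and masses are not known exactly. Their poses are not given: they have to be found in the camera images.
- unit: Ink filter unit: low grey steel case fixed to the worktop, 240 mm deep (x), 260 wide (y), 75 high; two brass hose fittings stick 25 mm out of its right side. Origin: centre of its underside; x from its front edge (robot's side) to its back, y to its left, z up. Place and yaw vary. The panel on top is an aluminium plate 191 x 200 x 8 mm hinged along y at x = +88, z = 78 mm of this frame.
- panel (a joint): Panel hinge angle, rad: 0 = shut on its stop (panel top then 86 mm above the worktop); grows as the front edge rises. Starts between 0.25 and 0.5; a stiff friction hinge holds it where it is left and it does not spring back. About 2 to 6 N down on the pad moves it.
- press_pad (a point): Centre of the top of the black rubber pad on the panel, 55 mm (x) by 45 mm (y), 150 mm from the hinge line, at the panel's right front; it moves with the panel. Panel shut: x = -62, y = -68, z = 88.5 mm in the unit's frame. A straight push down at that x, y meets the panel at any starting angle.
- cam_center (a point): Centre of the top face of the fastener, on its axis. Panel shut: x = -50, y = +30, z = 100 mm in the unit's frame. Yellow dial 86 mm across in a fixed dark bezel 104 mm across, as high. A straight slot 36 mm wide, 11 mm deep, with black floor, runs across the whole dial through its centre, ended by the bezel. A tongue below catches the case when locked; turned too early it holds the panel open.
- cam_index (a point): Point on the slot's floor 26 mm from the dial's axis, at the end with the orange line; turns with the dial. It points to the unit's right (-y, white dot on the bezel) at 0 and to its front (-x, red dot) when locked. A closed fingertip set down here and swept round the axis pushes the slot's wall; the slot is wider than the tip, so the tip runs ahead of the slot's centre line.
- cam (a joint): Angle of the quarter-turn dial in rad, growing clockwise seen from above: 0 = open stop, 1.571 = locked stop. It starts between 0 and 0.3. Friction of about 0.07 N m (about 3 N at 26 mm from the axis) holds it where it is left.
- tin_red: Bystander: ink tin with red and yellow splashes and a dark lid, 70 mm across, 61 mm high, on the right; origin at the centre of its underside.
- baren: Bystander: round black printing pad with a wooden handle, 100 mm across, 40 mm high, on the right; origin at the centre of its underside.
- ink_tin_3: Bystander: ink tin with a yellow lid, 70 mm across, 63 mm high, at the back left; origin at its underside.

How it is judged:
On the way, in this order (a step that is already met when the one before it is completed fails the run):
1. the panel is pushed fully shut (value of joint panel below 0.03 rad), for 0.2 s.
2. the fastener is turned to its locked stop (value of joint cam above 1.42 rad), for 0.2 s.
At the end, for the whole second after the job is handed in: the panel is shut (hinge within 0.03 rad of its stop) and the fastener stands at rest within 0.15 rad of its locked stop (value of joint panel below 0.03 rad and value of joint cam above 1.42 rad and velocity of joint cam between -0.05 and 0.05 rad/s); the robot touches nothing.
It fails at once if the fastener is turned while the panel is still open (value of joint cam above 0.6 rad and value of joint panel above 0.06 rad).
It fails at once if the panel is lifted further open (value of joint panel above 0.6 rad).
It fails at once if another thing on the worktop is moved by more than 30 mm or lifted (distance of any of tin_red, baren, ink_tin_3 from where it was at the start of the episode above 0.03 m).
It also fails if it takes over 48 s, if anything falls off the work surface, if the arm or the gripper's body presses on something with over 40 N, if the wrist force passes 120 N, or if a joint passes its speed limit or range.

## Working session

There is one attempt and no reset: what is moved stays moved. The work goes in short steps, Python scripts to look and compute and a tool call to move; the robot and the scene stay as the last step left them, time stands still between calls to the robot, and variables do not carry over. Pictures are saved under pics/ and viewed, about 8 in all and at most 12, crops included, and the job is handed in when it is done.

Besides the shell and the picture viewer there is one more tool, called after "Emit:" in YAML: its name, and indented under it one key for each argument. jog_arm: Moves the arm, as the interface text tells. Its arguments: {"type":"object","properties":{"moves":{"type":"array"},"grip_force":{"type":"number"}},"required":["moves"]}

```bash
mkdir -p pics; cat > h.py <<'E'
import numpy as np,cv2
from cell import arm,imaging,job
def snap(n,f):
    im=imaging.get_image(n); cv2.imwrite('pics/'+f,im[:,:,::-1]); return im
def ray(n,uv):
    p=imaging.camera_params(n);R=cv2.Rodrigues(np.array(p['rvec'],float))[0];t=np.array(p['tvec'],float)
    d=R.T@np.array([(uv[0]-p['cx'])/p['fx'],(uv[1]-p['cy'])/p['fy'],1]);return -R.T@t,d
def onz(n,uv,z):
    o,d=ray(n,uv);return o+d*(z-o[2])/d[2]
def two(uv1,uv2):
    o1,d1=ray('top',uv1);o2,d2=ray('scene',uv2)
    s=np.linalg.lstsq(np.c_[d1,-d2],o2-o1,rcond=None)[0];a=o1+s[0]*d1;b=o2+s[1]*d2
    return (a+b)/2,np.linalg.norm(a-b)
def proj(n,P):
    p=imaging.camera_params(n);K=np.array([[p['fx'],0,p['cx']],[0,p['fy'],p['cy']],[0,0,1]])
    return cv2.projectPoints(np.array(P,float).reshape(-1,1,3),np.array(p['rvec'],float),np.array(p['tvec'],float),K,None)[0].reshape(-1,2)
E
python3 - <<'E'
from h import *
np.set_printoptions(precision=4,suppress=True)
a=snap('top','t0.png');b=snap('scene','s0.png')
s=arm.observe();print(s)
for n in('top','scene'):print(ray(n,(256,192)))
cv2.imwrite('pics/both.png',cv2.resize(np.hstack([a,b])[:,:,::-1],(800,300)))
E
```

```text
{'clock': 0.1, 'joints': array([-1.3446,  0.4351,  0.025 ,  1.574 , -0.0116,  1.134 , -0.0751]), 'dq': array([ 0.0007, -0.0009, -0.0003, -0.0018,  0.0003, -0.    ,  0.0004]), 'joint_efforts': array([  0.0023, -66.9118,   0.9875, -31.5145,  -0.0604,   0.0374,
         0.    ]), 'position': array([0.2017, 0.5911, 0.2202]), 'ee_rot': array([-0.5143, -3.0992,  0.0021]), 'force': array([ 0.3664,  0.6876, -0.8633]), 'ft_torque': array([ 0.0001, -0.0015, -0.0173]), 'width': 1.0045686920861898}
(array([ 0.3984, -0.2043,  1.258 ]), array([ 0.1768,  0.0221, -0.984 ]))
(array([-0.7559, -0.9958,  0.814 ]), array([ 0.7832,  0.4521, -0.427 ]))
```

View pics/t0.png

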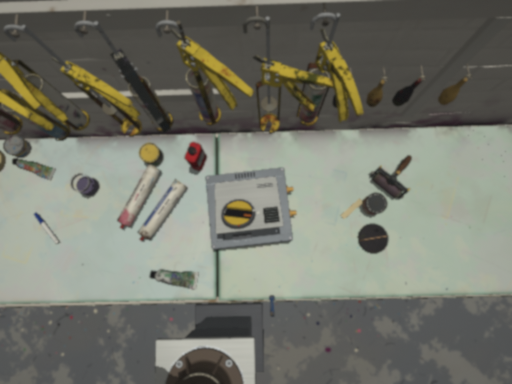

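View pics/s0.png

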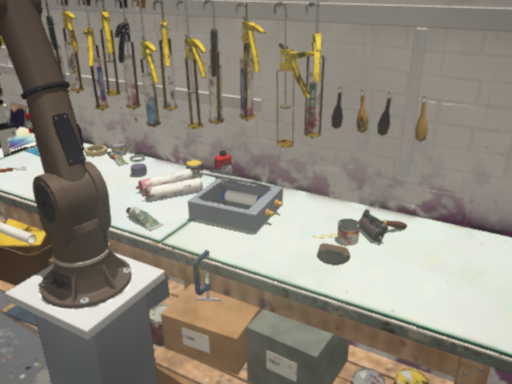

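The top view shows the unit at about (248,208), with the dial at (239,213) and the pad at (271,214). The bystanders are at (373,204), (373,238) and (150,153). Next I'll take enlarged crops.

```bash
python3 - <<'E'
import cv2,numpy as np
a=cv2.imread('pics/t0.png')[155:260,195:305];b=cv2.imread('pics/s0.png')[165:240,180:290]
a=cv2.resize(a,None,fx=5,fy=5,interpolation=cv2.INTER_CUBIC);cv2.imwrite('pics/c0.png',a)
cv2.imwrite('pics/c1.png',cv2.resize(b,None,fx=6,fy=6,interpolation=cv2.INTER_CUBIC))
E
```

```text
(no output)
```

View pics/c0.png

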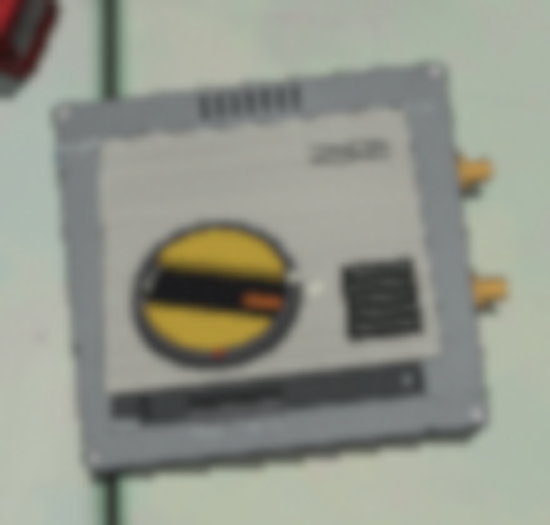

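View pics/c1.png

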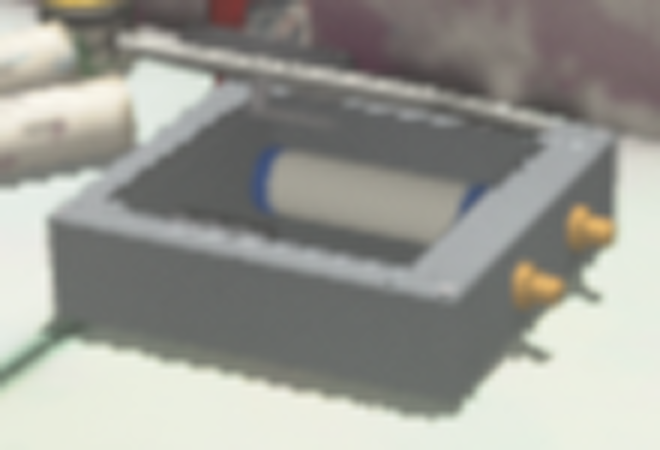

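The unit's top corners in the crop are about BL (55,105), BR (445,65), FR (483,415) and FL (90,460). The slot lies nearly at 0, with its orange end to the right. The scene view shows the panel open and pointing up toward the camera. I'll fit the unit pose from the corners.

```bash
cat > fit.py <<'E'
from h import *
np.set_printoptions(precision=4,suppress=True)
px=lambda u,v:(195+(u+.5)/5-.5,155+(v+.5)/5-.5)
C=[(55,105),(445,65),(483,415),(90,460)]
W=np.array([onz('top',px(*c),.075)[:2] for c in C])
M=np.array([(.12,.13),(.12,-.13),(-.12,-.13),(-.12,.13)])
print('sides',[np.linalg.norm(W[i]-W[i-1]) for i in range(4)])
c=W.mean(0);d=W-c
yaw=np.arctan2((M[:,0]*d[:,1]-M[:,1]*d[:,0]).sum(),(M*d).sum())
R=np.array([[np.cos(yaw),-np.sin(yaw)],[np.sin(yaw),np.cos(yaw)]])
print('c',c,'yaw',yaw,'res',W-(c+M@R.T))
U=lambda x,y:c+R@np.array([x,y])
pad=U(-.062,-.068);cam=U(-.05,.03);print('pad',pad,'cam',cam)
E
python3 - <<'E'
from fit import *
# panel angle from pad / dial: predicted top pixel over angle
def pt(xr,y,h,a): # xr distance from hinge toward front, h above hinge plane
    X=.088-xr*np.cos(a)+h*np.sin(a)*1; Z=.078+xr*np.sin(a)+h*np.cos(a)
    return np.r_[U(X,y),Z]
print('obs pad',px(382,300),'cam',px(218,293),'sidefit TCP')
for a in(0,.2,.3,.4,.5):print(a,proj('top',[pt(.15,-.068,.0105,a),pt(.138,.03,.022,a)]).ravel())
from scipy.spatial.transform import Rotation as Ro
s=arm.observe();print(Ro.from_rotvec(s['ee_rot']).as_matrix())
E
```

```text
sides [np.float64(0.2321768808329991), np.float64(0.2571397275851964), np.float64(0.2291003557644015), np.float64(0.25063747268039216)]
c [ 0.565  -0.1514] yaw 0.08181205054499872 res [[-0.0037 -0.0017]
 [-0.0056  0.0011]
 [ 0.005   0.005 ]
 [ 0.0044 -0.0044]]
pad [ 0.5087 -0.2242] cam [ 0.5127 -0.1256]
obs pad (271.0, 214.6) cam (238.2, 213.2) sidefit TCP
0 [271.3794 222.6642 239.9055 221.8982]
0.2 [271.3296 220.1187 239.0678 218.7399]
0.3 [271.2204 218.1043 238.5875 216.4842]
0.4 [271.054  215.602  238.0722 213.7932]
0.5 [270.8303 212.6268 237.5273 210.6878]
[[-0.9464  0.323  -0.0003]
 [ 0.323   0.9464 -0.0013]
 [-0.0002 -0.0014 -1.    ]]
```

Emit:
jog_arm:
  moves:
    - {"fingers":1,"xyz":[-5,-3,-3],"angular":[0,0,-0.1]}
    - {"fingers":1,"xyz":[-10,-7,-4],"angular":[0,0,-0.2]}
    - {"fingers":1,"xyz":[-15,-10,-4],"angular":[0,0,-0.3]}
    - {"fingers":1,"xyz":[-20,-14,-4],"angular":[0,0,-0.41]}
    - {"fingers":1,"xyz":[-25,-17,-4],"angular":[0,0,-0.41]}
    - {"fingers":1,"xyz":[-30,-20,-4],"angular":[0,0,-0.41]}
    - {"fingers":1,"xyz":[-33.5,-26,-4],"angular":[0,0,-0.41]}
    - {"fingers":1,"xyz":[-37,-31,-4],"angular":[0,0,-0.41]}
    - {"fingers":1,"xyz":[-40,-36,-4],"angular":[0,0,-0.41]}
    - {"fingers":1,"xyz":[-43,-42,-4],"angular":[0,0,-0.41]}
    - {"fingers":1,"xyz":[-46,-47,-4],"angular":[0,0,-0.41]}
    - {"fingers":1,"xyz":[-46,-47,-4],"angular":[0,0,-0.41]}

```text
clock: 1.6
position: [0.4855, -0.0073, 0.261]
ee_rot: [-0.114, 3.139, -0.003]
force: [0.2, 0.6, -0.5]
width: 0.003
```

Emit:
jog_arm:
  moves:
    - {"fingers":1,"xyz":[0,-6,0],"angular":[0,0,0]}
    - {"fingers":1,"xyz":[-0.3,-12,0],"angular":[0,0,0]}
    - {"fingers":1,"xyz":[-0.6,-18,0],"angular":[0,0,0]}
    - {"fingers":1,"xyz":[-0.7,-21.8,0],"angular":[0,0,0]}
    - {"fingers":1,"xyz":[-0.7,-21.8,2],"angular":[0,0,0]}
    - {"fingers":1,"xyz":[-0.7,-21.8,4],"angular":[0,0,0]}
    - {"fingers":1,"xyz":[-0.7,-21.8,4],"angular":[0,0,0]}

```text
clock: 2.48
position: [0.5093, -0.2171, 0.2194]
ee_rot: [0.129, -3.136, -0.002]
force: [0.4, 0.1, 0.1]
width: 0.003
```

```bash
python3 - <<'E'
from h import *
b=snap('scene','s1.png');a=snap('top','t1.png')
x=cv2.resize(b[130:240,150:310],(800,550),interpolation=cv2.INTER_CUBIC);cv2.imwrite('pics/c2.png',x[:,:,::-1])
print(arm.observe()['position'])
E
```

```text
[ 0.51033791 -0.2178897   0.22124102]
```

View pics/c2.png

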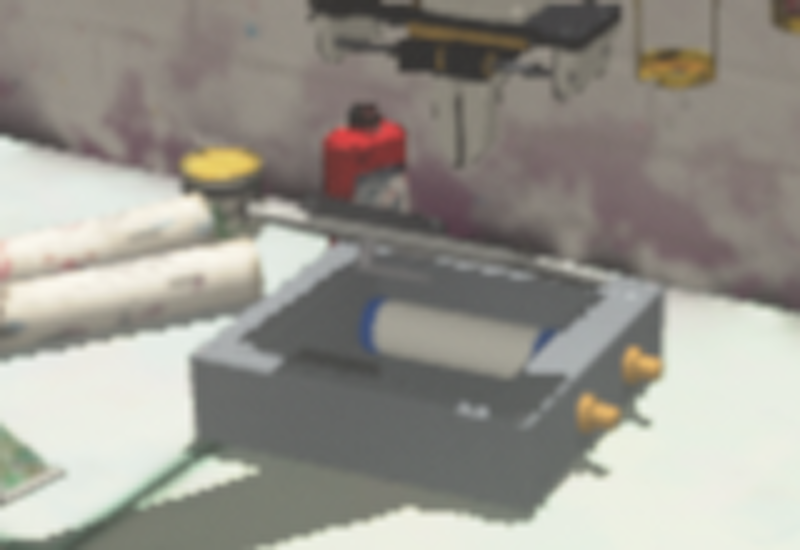

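The closed fingertips at (460,160) in the crop are above the right front of the panel, which is still ajar. Now I'll press down in steps.

Emit:
jog_arm:
  moves:
    - {"fingers":1,"xyz":[0,-0.6,2],"angular":[0,0,0]}
    - {"fingers":1,"xyz":[0,-0.6,4],"angular":[0,0,0]}
    - {"fingers":1,"xyz":[0,-0.6,5],"angular":[0,0,0]}
    - {"fingers":1,"xyz":[0,-0.6,6],"angular":[0,0,0]}
    - {"fingers":1,"xyz":[0,-0.6,7],"angular":[0,0,0]}
    - {"fingers":1,"xyz":[0,-0.6,8],"angular":[0,0,0]}
    - {"fingers":1,"xyz":[0,-0.6,9],"angular":[0,0,0]}
    - {"fingers":1,"xyz":[0,-0.6,10],"angular":[0,0,0]}
    - {"fingers":1,"xyz":[0,-0.6,10.6],"angular":[0,0,0]}
    - {"fingers":1,"xyz":[0,-0.6,11],"angular":[0,0,0]}
    - {"fingers":1,"xyz":[0,-0.6,11],"angular":[0,0,0]}

```text
clock: 3.95
position: [0.5105, -0.2245, 0.1107]
ee_rot: [0.127, -3.139, -0.0]
force: [0.4, 0.1, 0.0]
width: 0.007
```

Emit:
jog_arm:
  moves:
    - {"fingers":1,"xyz":[0,0,0.2],"angular":[0,0,0]}
    - {"fingers":1,"xyz":[0,0,0.4],"angular":[0,0,0]}
    - {"fingers":1,"xyz":[0,0,0.5],"angular":[0,0,0]}
    - {"fingers":1,"xyz":[0,0,0.6],"angular":[0,0,0]}
    - {"fingers":1,"xyz":[0,0,0.6],"angular":[0,0,0]}

```text
clock: 4.58
position: [0.5105, -0.2246, 0.1049]
ee_rot: [-0.127, 3.139, 0.0]
force: [-0.4, -0.6, 0.5]
width: 0.002
```

```bash
python3 - <<'E'
from h import *
b=snap('scene','s2.png');s=arm.observe()
x=cv2.resize(b[130:240,150:310],(800,550),interpolation=cv2.INTER_CUBIC);cv2.imwrite('pics/c3.png',x[:,:,::-1])
print(s['position'],s['force'])
E
```

```text
[ 0.51056382 -0.22455892  0.10489204] [0.10742528 0.00230677 0.00433732]
```

View pics/c3.png

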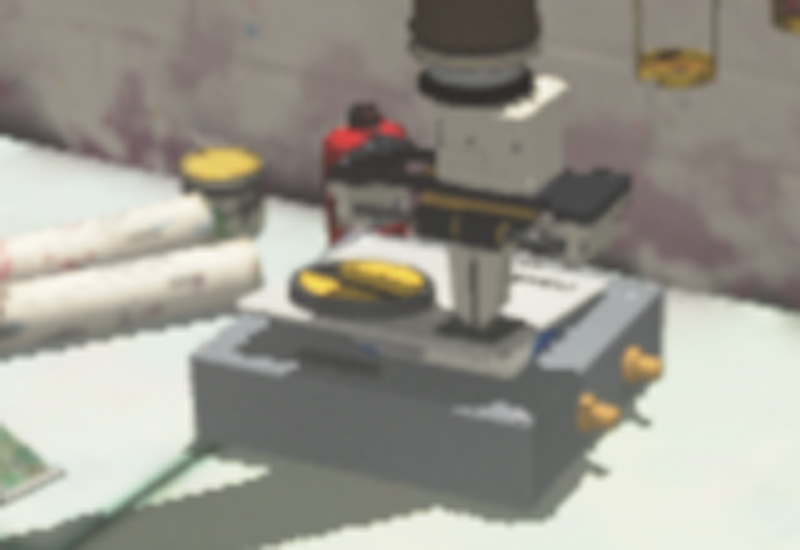

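```bash
python3 - <<'E'
from fit import *
def pt(xr,y,h,a):
    return np.r_[U(.088-xr*np.cos(a)+h*np.sin(a),y),.078+xr*np.sin(a)+h*np.cos(a)]
crop=lambda P:(proj('scene',P)-[150,130])*5
for a in(0,.05,.1,.15,.2):print(a,crop([pt(.191,.1,.008,a),pt(.191,-.1,.008,a),pt(.138,.03,.022,a),pt(.15,-.068,.0105,a)]).round().tolist())
print('rim FL FR BR',crop([np.r_[U(-.12,.13),.075],np.r_[U(-.12,-.13),.075],np.r_[U(.12,-.13),.075]]).round().tolist())
p=arm.observe()['position'];print('tip',crop([p-[0,0,.017]]), (R.T@(p[:2]-c)))
E
```

```text
sides [np.float64(0.2321768808329991), np.float64(0.2571397275851964), np.float64(0.2291003557644015), np.float64(0.25063747268039216)]
c [ 0.565  -0.1514] yaw 0.08181205054499872 res [[-0.0037 -0.0017]
 [-0.0056  0.0011]
 [ 0.005   0.005 ]
 [ 0.0044 -0.0044]]
pad [ 0.5087 -0.2242] cam [ 0.5127 -0.1256]
0 [[232.0, 330.0], [493.0, 383.0], [357.0, 299.0], [477.0, 346.0]]
0.05 [[231.0, 317.0], [493.0, 370.0], [358.0, 289.0], [477.0, 335.0]]
0.1 [[231.0, 304.0], [494.0, 356.0], [359.0, 279.0], [478.0, 325.0]]
0.15 [[232.0, 290.0], [495.0, 342.0], [359.0, 269.0], [478.0, 314.0]]
0.2 [[233.0, 277.0], [496.0, 328.0], [361.0, 259.0], [479.0, 303.0]]
rim FL FR BR [[183.0, 346.0], [524.0, 418.0], [664.0, 277.0]]
tip [[478.7794 345.5745]] [-0.0602 -0.0685]
```

The pad and dial sit about 15–25 crop pixels above where a shut panel would put them (hinge angle about 0.1 rad), and there is hardly any force. So the panel isn't shut yet and I'll keep pressing, watching the force.

Emit:
jog_arm:
  moves:
    - {"fingers":1,"xyz":[0,0,0.3],"angular":[0,0,0]}
    - {"fingers":1,"xyz":[0,0,0.6],"angular":[0,0,0]}

```text
clock: 4.88
position: [0.5105, -0.2245, 0.0987]
ee_rot: [0.127, -3.139, -0.0]
force: [-0.6, -1.3, 1.5]
width: 0.004
```

Emit:
jog_arm:
  moves:
    - {"fingers":1,"xyz":[0,0,0.2],"angular":[0,0,0]}
    - {"fingers":1,"xyz":[0,0,0.4],"angular":[0,0,0]}

```text
clock: 5.12
position: [0.5104, -0.2245, 0.0947]
ee_rot: [0.127, -3.139, -0.0]
force: [-0.7, -0.2, 1.1]
width: 0.005
```

Emit:
jog_arm:
  moves:
    - {"fingers":1,"xyz":[0,0,0.2],"angular":[0,0,0]}
    - {"fingers":1,"xyz":[0,0,0.4],"angular":[0,0,0]}

```text
clock: 5.38
position: [0.5105, -0.2245, 0.0908]
ee_rot: [-0.127, 3.139, 0.0]
force: [-0.9, -0.1, 1.1]
width: 0.01
```

```bash
python3 - <<'E'
from h import *
b=snap('scene','s3.png');s=arm.observe()
for f in('s2','s3'):
    h=cv2.cvtColor(cv2.imread(f'pics/{f}.png'),cv2.COLOR_BGR2HSV)
    m=cv2.inRange(h,(18,120,90),(35,255,255));m[:,:205]=0;m[:,242:]=0;m[:175]=0;m[210:]=0
    y,x=np.nonzero(m);print(len(x),(x.mean()-150)*5,(y.mean()-130)*5)
x=cv2.resize(b[130:240,150:310],(800,550),interpolation=cv2.INTER_CUBIC);cv2.imwrite('pics/c4.png',x[:,:,::-1])
print(s['position'],s['force'])
E
```

```text
100 362.75000000000006 277.24999999999994
118 361.9067796610169 293.17796610169495
[ 0.51043692 -0.22451352  0.09055465] [-0.56961855 -0.70354379  0.78069919]
```

View pics/c4.png

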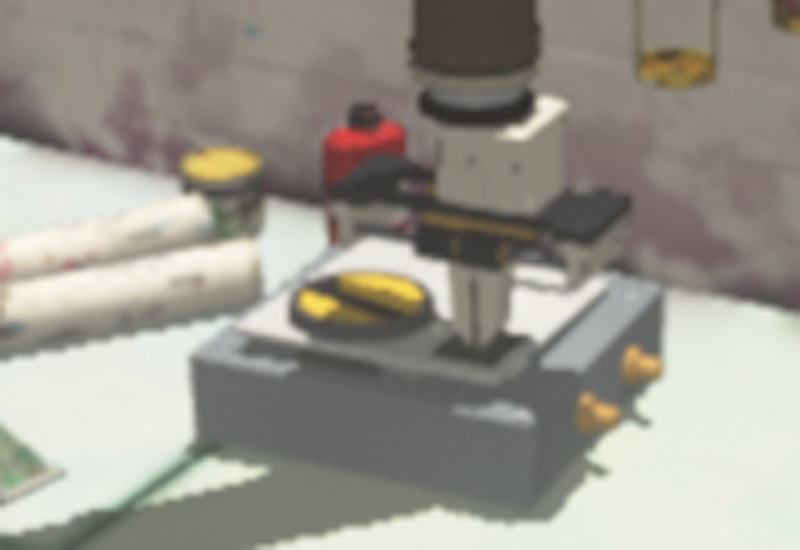

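The panel is nearly down, with the front edge still slightly high. I'll continue in small steps until the stop shows in the force.

Emit:
jog_arm:
  moves:
    - {"fingers":1,"xyz":[0,0,0.2],"angular":[0,0,0]}
    - {"fingers":1,"xyz":[0,0,0.3],"angular":[0,0,0]}

```text
clock: 5.68
position: [0.5105, -0.2246, 0.0878]
ee_rot: [0.127, -3.139, -0.0]
force: [-2.2, 0.5, 0.8]
width: 0.004
```

Emit:
jog_arm:
  moves:
    - {"fingers":1,"xyz":[0,0,0.1],"angular":[0,0,0]}
    - {"fingers":1,"xyz":[0,0,0.2],"angular":[0,0,0]}

```text
clock: 5.92
position: [0.5105, -0.2246, 0.0859]
ee_rot: [-0.127, 3.139, 0.0]
force: [-1.3, 0.6, 1.9]
width: 0.002
```

Emit:
jog_arm:
  moves:
    - {"fingers":1,"xyz":[0,0,0.1],"angular":[0,0,0]}
    - {"fingers":1,"xyz":[0,0,0.2],"angular":[0,0,0]}

```text
clock: 6.18
position: [0.5105, -0.2246, 0.0839]
ee_rot: [-0.127, 3.139, 0.0]
force: [-1.5, 0.3, 1.2]
width: 0.008
```

Emit:
jog_arm:
  moves:
    - {"fingers":1,"xyz":[0,0,0.1],"angular":[0,0,0]}
    - {"fingers":1,"xyz":[0,0,0.2],"angular":[0,0,0]}

```text
clock: 6.42
position: [0.5106, -0.2246, 0.0828]
ee_rot: [-0.127, 3.139, 0.001]
force: [-6.5, 3.1, 24.2]
width: 0.006
```

Emit:
jog_arm:
  moves:
    - {"fingers":1,"xyz":[0,0,0.1],"angular":[0,0,0]}
    - {"fingers":1,"xyz":[0,0,0.2],"angular":[0,0,0]}

```text
clock: 6.68
position: [0.5107, -0.2246, 0.0826]
ee_rot: [-0.127, 3.138, 0.001]
force: [-13.2, 5.7, 45.1]
width: 0.003
```

```bash
python3 - <<'E'
from h import *
b=snap('scene','s4.png');s=arm.observe()
for f in('s2','s3','s4'):
    h=cv2.cvtColor(cv2.imread(f'pics/{f}.png'),cv2.COLOR_BGR2HSV)
    m=cv2.inRange(h,(18,120,90),(35,255,255));m[:,:205]=0;m[:,242:]=0;m[:175]=0;m[210:]=0
    y,x=np.nonzero(m);print(len(x),(x.mean()-150)*5,(y.mean()-130)*5)
print(s['position'],s['force'],s['ft_torque'],s['joint_efforts'])
E
```

```text
100 362.75000000000006 277.24999999999994
118 361.9067796610169 293.17796610169495
128 361.171875 302.4609375
[ 0.51063533 -0.22464539  0.08262404] [-11.84374887   5.57914657  35.9730681 ] [1.24242001 2.65933109 0.04354324] [-2.87061901e-02 -4.29515254e+01  4.23010245e+00 -2.14093226e+01
 -3.86280790e-01 -4.83400181e+00 -8.80949548e-03]
```

The force rose to 45 N at TCP z = 0.0826 and the dial is at the height expected for a shut panel, so the panel is on its stop. I'll retract, move aside and look from above.

Emit:
jog_arm:
  moves:
    - {"fingers":1,"xyz":[0,0,-1],"angular":[0,0,0]}
    - {"fingers":1,"xyz":[0,0,-4],"angular":[0,0,0]}
    - {"fingers":1,"xyz":[0,0,-9],"angular":[0,0,0]}
    - {"fingers":1,"xyz":[0,-5,-12],"angular":[0,0,0]}
    - {"fingers":1,"xyz":[0,-11,-12],"angular":[0,0,0]}
    - {"fingers":1,"xyz":[0,-17,-12],"angular":[0,0,0]}
    - {"fingers":1,"xyz":[0,-22,-12],"angular":[0,0,0]}
    - {"fingers":1,"xyz":[0,-22,-12],"angular":[0,0,0]}

```text
clock: 7.72
position: [0.5264, -0.4488, 0.1993]
ee_rot: [0.119, -3.138, 0.004]
force: [0.8, 0.8, -0.0]
width: 0.002
```

```bash
python3 - <<'E'
from h import *
a=snap('top','t2.png');s=arm.observe();print(s['position'],s['force'])
cv2.imwrite('pics/c5.png',cv2.resize(a[155:260,195:305],None,fx=5,fy=5,interpolation=cv2.INTER_CUBIC)[:,:,::-1])
h=cv2.cvtColor(cv2.imread('pics/t2.png'),cv2.COLOR_BGR2HSV)
m=cv2.inRange(h,(18,120,90),(35,255,255));m[:,:210]=0;m[:,275:]=0;m[:190]=0;m[245:]=0
y,x=np.nonzero(m);e=cv2.minEnclosingCircle(np.c_[x,y].astype(np.float32));print(len(x),x.mean(),y.mean(),e)
print('dial',onz('top',(x.mean(),y.mean()),.1),onz('top',e[0],.1))
E
```

```text
[ 0.52740552 -0.44584208  0.19917596] [ 1.18811536  0.30347065 -0.08359714]
320 240.01875 222.95625 ((240.0, 223.0370330810547), 13.963067054748535)
dial [ 0.50937171 -0.12589926  0.1       ] [ 0.50912012 -0.12583645  0.1       ]
```

View pics/c5.png

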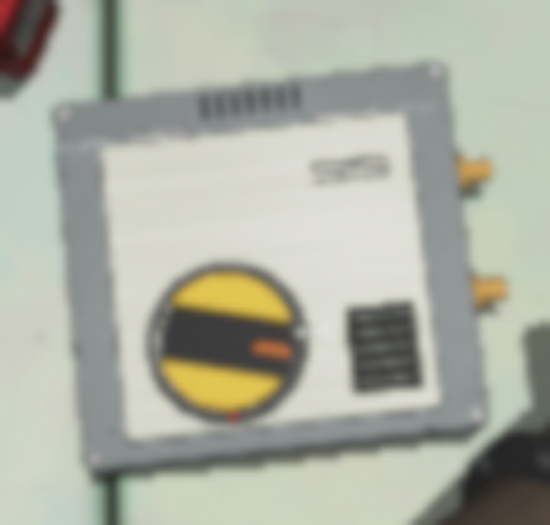

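The panel is flat and shut. The dial centre is at crop (227,340), with the white dot at (302,332) and the red dot at (234,415). The slot runs from (165,333) to (292,352), so cam is about 0.25. Moving above the slot's orange end.

Emit:
jog_arm:
  moves:
    - {"fingers":1,"xyz":[0,5,0],"angular":[0,0,0.1]}
    - {"fingers":1,"xyz":[0,11,0],"angular":[0,0,0.2]}
    - {"fingers":1,"xyz":[0,17,0],"angular":[0,0,0.25]}
    - {"fingers":1,"xyz":[0,23,0],"angular":[0,0,0.25]}
    - {"fingers":1,"xyz":[-0.1,28,0],"angular":[0,0,0.25]}
    - {"fingers":1,"xyz":[-0.1,29.5,2],"angular":[0,0,0.25]}
    - {"fingers":1,"xyz":[-0.1,29.5,5],"angular":[0,0,0.25]}
    - {"fingers":1,"xyz":[-0.1,29.5,7],"angular":[0,0,0.25]}
    - {"fingers":1,"xyz":[-0.1,29.5,7],"angular":[0,0,0.25]}
    - {"fingers":1,"xyz":[-0.1,29.5,7],"angular":[0,0,0.25]}

```text
clock: 9.02
position: [0.5058, -0.1492, 0.1307]
ee_rot: [0.263, 3.13, 0.001]
force: [0.2, 0.0, 1.2]
width: 0.006
```

```bash
cat > sw.py <<'E'
from h import *
np.set_printoptions(precision=4,suppress=True)
from scipy.spatial.transform import Rotation as Ro
C=np.array([.509,-.126])
def tgt(phi,r=.024,lead=0,yaw=.082):
    a=-np.pi/2+yaw-phi;u=np.array([np.cos(a),np.sin(a)]);n=np.array([u[1],-u[0]])
    return C+r*u+lead*n
def rel(phi,lead,yaw=.082,z=None):
    s=arm.observe();M=Ro.from_rotvec(s['ee_rot']).as_matrix()
    h=np.arctan2(M[1,1],M[0,1]);want=np.pi/2+yaw-phi
    d=np.r_[tgt(phi,lead=lead,yaw=yaw)-s['position'][:2],0 if z is None else z-s['position'][2]]
    return np.round(100*M.T@d,2),round(h-want,3)
E
python3 - <<'E'
from sw import *
s=arm.observe();print(s['position'],s['force'],rel(.25,0,z=.087))
b=snap('scene','s5.png');x=cv2.resize(b[140:220,180:270],(800,711)[:1]+(600,),interpolation=cv2.INTER_CUBIC) if 0 else cv2.resize(b[150:220,190:270],None,fx=8,fy=8,interpolation=cv2.INTER_CUBIC)
cv2.imwrite('pics/c6.png',x[:,:,::-1])
E
```

```text
[ 0.5058 -0.1492  0.1307] [0.2372 0.0216 1.1928] (array([ 0.08, -0.07,  4.37]), np.float64(0.0))
```

View pics/c6.png

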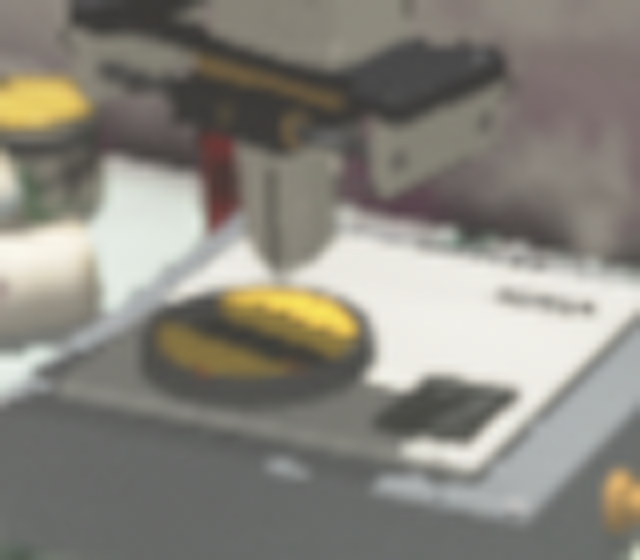

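The tip at crop (285,275) is above the dial, roughly on the slot line. Lowering into the slot.

Emit:
jog_arm:
  moves:
    - {"fingers":1,"xyz":[0.1,-0.1,1.5],"angular":[0,0,0]}
    - {"fingers":1,"xyz":[0.1,-0.1,2.8],"angular":[0,0,0]}
    - {"fingers":1,"xyz":[0.1,-0.1,3.4],"angular":[0,0,0]}
    - {"fingers":1,"xyz":[0.1,-0.1,3.7],"angular":[0,0,0]}
    - {"fingers":1,"xyz":[0.1,-0.1,3.7],"angular":[0,0,0]}

```text
clock: 9.7
position: [0.5042, -0.1506, 0.0928]
ee_rot: [-0.265, -3.13, 0.0]
force: [0.6, -0.7, -0.6]
width: -0.001
```

Emit:
jog_arm:
  moves:
    - {"fingers":1,"xyz":[0,0,0.3],"angular":[0,0,0]}
    - {"fingers":1,"xyz":[0,0,0.6],"angular":[0,0,0]}
    - {"fingers":1,"xyz":[0,0,0.6],"angular":[0,0,0]}

```text
clock: 10.07
position: [0.5042, -0.1505, 0.0868]
ee_rot: [-0.265, -3.13, -0.0]
force: [0.1, 0.2, -0.3]
width: 0.003
```

```bash
python3 - <<'E'
from sw import *
s=arm.observe();print(s['position'],s['force'],rel(.25,0))
for p in np.linspace(.25,1.65,12):print(round(p,2),rel(p,.0085))
b=snap('scene','s6.png');x=cv2.resize(b[150:220,190:270],None,fx=8,fy=8,interpolation=cv2.INTER_CUBIC)
cv2.imwrite('pics/c7.png',x[:,:,::-1])
E
```

```text
[ 0.5042 -0.1505  0.0868] [ 0.1434  0.1685 -0.2933] (array([-0.07,  0.09, -0.  ]), np.float64(-0.001))
0.25 (array([0.78, 0.09, 0.  ]), np.float64(-0.001))
0.38 (array([1.08, 0.22, 0.  ]), np.float64(0.126))
0.5 (array([1.36, 0.38, 0.  ]), np.float64(0.254))
0.63 (array([1.62, 0.58, 0.  ]), np.float64(0.381))
0.76 (array([1.85, 0.81, 0.  ]), np.float64(0.508))
0.89 (array([2.04, 1.07, 0.  ]), np.float64(0.635))
1.01 (array([2.21, 1.35, 0.  ]), np.float64(0.763))
1.14 (array([2.33, 1.64, 0.  ]), np.float64(0.89))
1.27 (array([2.42, 1.95, 0.  ]), np.float64(1.017))
1.4 (array([2.47, 2.27, 0.  ]), np.float64(1.145))
1.52 (array([2.48, 2.6 , 0.  ]), np.float64(1.272))
1.65 (array([2.44, 2.92, 0.  ]), np.float64(1.399))
```

View pics/c7.png

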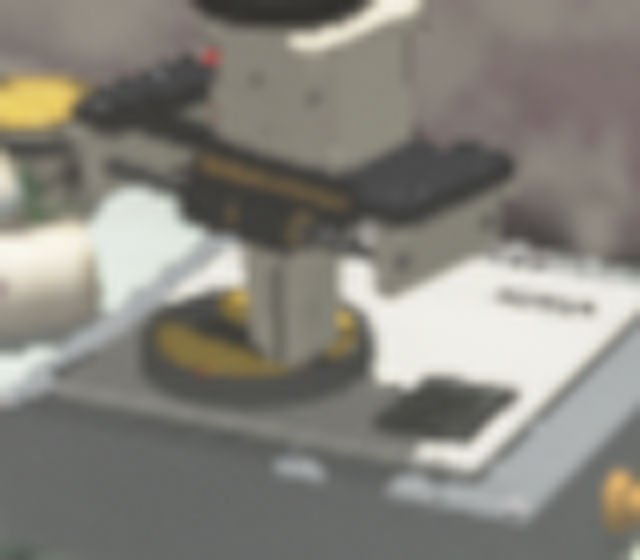

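The tip is in the slot, seated at crop (285,360) with no contact force. Now the first half of the sweep.

Emit:
jog_arm:
  moves:
    - {"fingers":1,"xyz":[0.5,0.1,0],"angular":[0,0,0]}
    - {"fingers":1,"xyz":[0.8,0.1,0],"angular":[0,0,0]}
    - {"fingers":1,"xyz":[1.1,0.2,0],"angular":[0,0,0.126]}
    - {"fingers":1,"xyz":[1.4,0.4,0],"angular":[0,0,0.254]}
    - {"fingers":1,"xyz":[1.6,0.6,0],"angular":[0,0,0.381]}
    - {"fingers":1,"xyz":[1.85,0.8,0],"angular":[0,0,0.508]}
    - {"fingers":1,"xyz":[2.05,1.1,0],"angular":[0,0,0.635]}
    - {"fingers":1,"xyz":[2.05,1.1,0],"angular":[0,0,0.635]}

```text
clock: 11.12
position: [0.4879, -0.1366, 0.0876]
ee_rot: [1.229, 2.886, 0.0]
force: [6.2, -1.7, -0.8]
width: 0.004
```

```bash
python3 - <<'E'
from sw import *
s=arm.observe();print(s['position'],s['force'],s['ft_torque'],s['joints'])
for p in np.linspace(.89,1.77,8):print(round(p,2),rel(p,.0085))
E
```

```text
[ 0.4879 -0.1366  0.0876] [ 6.2002 -1.7016 -0.7918] [-0.4701 -1.218  -0.0291] [-0.2886  0.4542  0.6143  2.0511 -0.3822  0.7436  1.3283]
0.89 (array([ 0.16, -0.14, -0.  ]), np.float64(0.003))
1.02 (array([ 0.45, -0.02, -0.  ]), np.float64(0.128))
1.14 (array([ 0.73,  0.15, -0.  ]), np.float64(0.254))
1.27 (array([ 0.98,  0.34, -0.  ]), np.float64(0.38))
1.39 (array([ 1.21,  0.57, -0.  ]), np.float64(0.505))
1.52 (array([ 1.41,  0.82, -0.  ]), np.float64(0.631))
1.64 (array([ 1.57,  1.09, -0.  ]), np.float64(0.757))
1.77 (array([ 1.7 ,  1.39, -0.  ]), np.float64(0.883))
```

The reaction of about 6 N opposes the turn, so the dial is being driven. Continuing to the stop.

Emit:
jog_arm:
  moves:
    - {"fingers":1,"xyz":[0.4,0,0],"angular":[0,0,0.128]}
    - {"fingers":1,"xyz":[0.7,0.1,0],"angular":[0,0,0.254]}
    - {"fingers":1,"xyz":[0.95,0.3,0],"angular":[0,0,0.38]}
    - {"fingers":1,"xyz":[1.2,0.5,0],"angular":[0,0,0.505]}
    - {"fingers":1,"xyz":[1.4,0.8,0],"angular":[0,0,0.631]}
    - {"fingers":1,"xyz":[1.4,0.8,0],"angular":[0,0,0.631]}

```text
clock: 11.88
position: [0.484, -0.1219, 0.0878]
ee_rot: [2.065, 2.361, 0.001]
force: [4.3, -3.8, 1.3]
width: 0.006
```

```bash
python3 - <<'E'
from sw import *
s=arm.observe();print(s['position'],s['force'],s['joints'][-1])
for p in np.linspace(1.52,1.8,5):print(round(p,2),rel(p,.0085))
E
```

```text
[ 0.484  -0.1219  0.0878] [ 4.3334 -3.7504  1.2639] 0.8034440870293328
1.52 (array([ 0.11,  0.02, -0.  ]), np.float64(0.001))
1.59 (array([ 0.28,  0.09, -0.  ]), np.float64(0.071))
1.66 (array([ 0.44,  0.16, -0.  ]), np.float64(0.141))
1.73 (array([ 0.59,  0.25, -0.  ]), np.float64(0.211))
1.8 (array([ 0.74,  0.35, -0.  ]), np.float64(0.281))
```

Emit:
jog_arm:
  moves:
    - {"fingers":1,"xyz":[0.2,0.1,0],"angular":[0,0,0.05]}
    - {"fingers":1,"xyz":[0.4,0.1,0],"angular":[0,0,0.05]}
    - {"fingers":1,"xyz":[0.4,0.1,0],"angular":[0,0,0.05]}

```text
clock: 12.25
position: [0.4837, -0.121, 0.0879]
ee_rot: [2.122, 2.306, -0.003]
force: [2.8, -13.9, -1.5]
width: 0.005
```

Emit:
jog_arm:
  moves:
    - {"fingers":1,"xyz":[0.1,0,0],"angular":[0,0,0]}
    - {"fingers":1,"xyz":[0.2,0,0],"angular":[0,0,0]}
    - {"fingers":1,"xyz":[0.2,0,0],"angular":[0,0,0]}

```text
clock: 12.62
position: [0.4837, -0.1207, 0.0881]
ee_rot: [2.122, 2.303, -0.004]
force: [2.9, -20.3, -3.5]
width: 0.007
```

The force climbs to 20 N with no movement, so the dial is at its stop. Backing off the wall, then lifting out and moving aside.

Emit:
jog_arm:
  moves:
    - {"fingers":1,"xyz":[-0.6,0,0],"angular":[0,0,0]}
    - {"fingers":1,"xyz":[-1.2,0,0],"angular":[0,0,0]}
    - {"fingers":1,"xyz":[-1.2,0,0],"angular":[0,0,0]}
    - {"fingers":1,"xyz":[-1.2,0,-2],"angular":[0,0,0]}
    - {"fingers":1,"xyz":[-1.2,0,-7],"angular":[0,0,0]}
    - {"fingers":1,"xyz":[-1.2,0,-12],"angular":[0,0,0]}
    - {"fingers":1,"xyz":[-6,0,-12],"angular":[0,0,0]}
    - {"fingers":1,"xyz":[-12,0,-12],"angular":[0,0,0]}
    - {"fingers":1,"xyz":[-18,0,-12],"angular":[0,0,0]}
    - {"fingers":1,"xyz":[-22,0,-12],"angular":[0,0,0]}
    - {"fingers":1,"xyz":[-26,0,-12],"angular":[0,0,0]}
    - {"fingers":1,"xyz":[-26,0,-12],"angular":[0,0,0]}

```text
clock: 14.12
position: [0.5033, -0.3765, 0.2067]
ee_rot: [2.128, 2.31, -0.003]
force: [0.4, 0.1, -0.3]
width: 0.002
```

```bash
python3 - <<'E'
from h import *
a=snap('top','t3.png');b=snap('scene','s7.png');s=arm.observe();print(s['position'],s['force'],s['dq'].round(3))
x=cv2.resize(a[155:260,195:305],None,fx=4,fy=4,interpolation=cv2.INTER_CUBIC);y=cv2.resize(b[150:235,180:272],(360,420))
cv2.imwrite('pics/c8.png',np.hstack([x,y])[:,:,::-1])
E
```

```text
[ 0.50438342 -0.37298475  0.20642223] [-0.06119472  0.05996426 -0.30288129] [-0.029 -0.012 -0.007  0.012 -0.001 -0.002 -0.002]
```

View pics/c8.png

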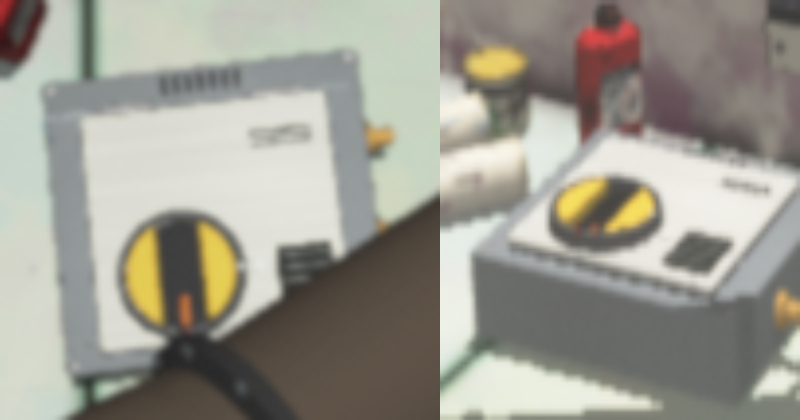

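The slot's orange end is at the red dot (about (186,325) in the crop), parallel to the unit's sides, and the panel lies flat. I'll hand in.

```bash
python3 -c "
from h import *
print(job.sign_off(),arm.observe()['clock'])"
```

```text
the job is handed in; nothing more can be done
the job is handed in; nothing more can be done
```

I pushed the panel shut, then turned the fastener clockwise to its locked stop. I handed the job in after about 14 s of robot time; the sign-off gave no verdict.

- **Panel:** I pressed on the rubber pad until the force rose to about 45 N with no further travel. The panel lay flat in both views afterwards.
- **Fastener:** I swept a closed fingertip round in the slot until the force reached about 20 N at the stop. In the last pictures the orange end is at the red dot. The slot is parallel to the unit's sides to within about 0.03 rad, so I put the dial at roughly 1.55 rad.
- **Arm and bystanders:** The arm ended clear of everything, with force close to zero. The moves kept away from the red tin, the baren and the yellow-lidded tin. I did not measure those three again at the end.
- **Disagreement:** The panel met its stop with the tool point about 23 mm lower than the stated 17 mm fingertip length implies. I judged contact by force and pictures instead. My first estimate of the unit's position was also about 4 mm off in x, and I corrected it from the dial before entering the slot.

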